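# Free the jammed filter cartridge from the fume extractor

## Task

The white filter cartridge is stuck in the grey filter base of the fume extractor, its two orange lugs caught under the black clips. Pinch its upstanding rim, twist it until the lugs are out from under the clips, pull it straight up out of the base, and set it down gently, upright and released, on the floor of the red tray. Do not drop it, and leave the green spare cartridge, the meter, the bottles and the solder spool where they stand.

Things in the scene. Friction and masses are not known exactly. Their poses are not given: they have to be found in the camera images.
- cartridge_mid (a point): Centre (half-way up) of the white filter cartridge: a round cup, 80 mm outer diameter, 100 mm high, 0.17 to 0.33 kg. The upper 45 mm is hollow with a wall 8 mm thick (64 mm inner diameter), solid below. The rim is 50 mm above this point and at the start 50 mm above the base's top. z is its axis, up. Two orange lugs stick out at its +y and -y; the rim at its +x and -x is farthest from the clips.
- base_top (a point): Middle of the well's mouth in the top face of the grey filter base, a fixed block 160 x 160 mm, 65 mm high, with a black duct stub 30 mm long on its +x side; z up. The round well is 85 mm across and 50 mm deep. Black hooked clips stand on the top face at +y and -y: 18 mm wide, 19 mm high, reaching in to 46 mm from the axis, 3 mm above the lugs.
- filter_base: The same fixed grey block; the origin is the centre of its underside on the table, axes as base_top.
- cartridge: The white cartridge again; origin at the centre of its underside, same axes. At the start it sits 50 mm deep in the base's well, lugs under the clips (up to 0.06 rad off their middle). It turns either way: 0.45 rad from the start frees both lugs, nothing blocks it before 2.5 rad. Hidden sprung rubber pads grip it: up to 0.4 N m to turn, 8 to 18 N to pull over the first 30 mm.
- red_tray_in (a point): Centre of the inner floor of the fixed red tray, 190 x 190 mm outside, walls 5 mm thick and 25 mm high over the table, floor 5 mm thick; axes along its sides, z up. The cartridge is to stand on this floor.
- spare_mid (a point): Centre of the green spare cartridge, same shape, 80 mm across and 100 mm high, with black lugs, standing loose in the blue tray. Leave alone.
- spool_mid (a point): Centre of a steel-coloured solder spool, 48 mm across, 40 mm high, standing. Leave alone.
- flux_mid (a point): Centre of a small amber bottle, 40 mm across, 90 mm high. Leave alone.
- cleaner_mid (a point): Centre of a clear bottle, 60 mm across, 150 mm high. Leave alone.
- meter_mid (a point): Centre of a black hand meter lying flat, 130 x 70 x 32 mm. Leave alone.
- lug (a point): Middle of the orange lug at the cartridge's +y, 45 mm from its axis and 4.5 mm above cartridge_mid; the other is opposite. Each lug is 14 mm wide, 6 mm thick and reaches 52 mm from the axis; an orange stripe runs from it up to the rim.
There are look-alikes about, which are no part of the job. Of the things like the cartridge, leave any that is purple or yellow; of the rest the larger one is meant.

How it is judged:
By the outcome, as a careful person would: the job done as asked, in the order asked, and still so for the second after the job is handed in, with the robot touching nothing.
It also fails if it takes over 45 s, if anything falls off the work surface, if the arm or the gripper's body presses on something with over 40 N, if the wrist force passes 120 N, or if a joint passes its speed limit or range.

## Robot

A 6-joint arm with a two-finger parallel gripper is mounted at the origin on the work surface. World frame = base frame: x ahead of the robot, y to its left, z up, the work surface at z = 0. Lengths are in m, angles in rad, forces in N, time in s.
With the tool pointing down it reaches from about 0.275 to 1 m from the base axis. Payload 8.4 kg.
Tool frame: the origin (TCP) lies on the centre line of the jaws, within the pads' length; the fingertips stand 17 mm ahead of it and the grasp point (between the pads) lies 2 mm behind it (bot.tcp_to_tips is the y of the fingertips in the tool frame, in m); y points along the fingers, z is the direction in which the jaws open and shut, and the axes are right-handed (so a half turn about y gives the same grasp; the last joint's range is limited). The gripper opens to 85 mm and grips with 20 to 120 N. Pads are 22 mm wide; open, the fingers measure 114 mm over their backs; the gripper's body (76 mm by 85 mm) begins 54 mm behind the grasp point. The pads swing forward as they close: fully open they stand 13 mm farther back than shut.
Start: joints at [1.293, 0.353, 1.633, -0, 1.155, -0.002], TCP at [0.17, 0.601, 0.248] pointing down, gripper open.
Joint ranges: [-2.63, 2.63], [-0.92, 2.1], [0.06, 2.66], [-1.3, 4.44], [0, 2.69], [-3.02, 3.02]. Speed limits (rad/s): [2.22, 2.22, 2.79, 3.14, 3.14, 3.14].

## Interface

Orientations are given as a unit quaternion [x, y, z, w].
In Python, from workcell import bot, hand, kinematics, get_obs, vision, hand_in gives the robot as it stands. The module is installed in compiled form; this text tells all that it offers. Calls block until the motion is done:
- bot.reach(position, orientation): joint-space move of the TCP to a pose.
- bot.servo_line(position, ori=None, velocity=0.15): straight line of the TCP; ori=None keeps the orientation; velocity is the mean speed in m/s.
- bot.goto_joints(angles): joint-space move.
- hand.move_gripper(opening, strength=None): finger opening in m; strength is the grip in N (None keeps the last); returns when the fingers have stopped.
- bot.dwell(seconds).
- kinematics.solve_ik(position, orientation): joint angles nearest the present ones, or None.
- get_obs(): the state.
- vision.read_camera(name): name is "side" or "top"; returns a dict with "frame" (400x640x3 uint8, red, green, blue), "intrinsics" (3x3 intrinsics, pixels), "dist" ([k1, k2, p1, p2, k3] as OpenCV has them; the pictures are not rectified), "view" (4x4, takes a point from world to camera coordinates). Camera axes: x right, y down, z forward; pixel columns grow to the right and rows downward; lengths in m; the calibration is good to about 2 mm. A picture is of the moment at which its call begins. There is no depth.
A pose or a line that the arm cannot do raises bot.IKError and nothing moves.
- hand_in(): hands the job in, once; it reports no verdict.
The state is a dict: "time_s": time; "joint_pos": joint angles; "joint_vel": joint speeds; "joint_efforts": joint torques, N m; "position": TCP position; "orientation": TCP orientation; "wrist_force": force on the tool from outside, world axes, zero at the start; "ft_torque": the same for the moment, N m; "gripper_width": finger opening in m.
Only numpy, scipy, OpenCV 4.12 (cv2) and the standard library are available. Lean on these libraries where they do the work, as an engineer would, in place of code of your own. Each camera call takes 0.05 s, during which the arm holds its last target.

## Working session

There is one attempt and no reset: what is moved stays moved. The work goes in short steps, each a Python script; the robot and the scene stay as the last script left them, time stands still between calls to the robot, and variables do not carry over. Pictures are saved under pics/ and viewed, and the job is handed in when it is done.

```bash
mkdir -p pics; ls; python3 - <<'E'
from workcell import bot, hand, get_obs, vision
import cv2,numpy as np
o=get_obs(); print(o)
for n in("top","side"):
    c=vision.read_camera(n); cv2.imwrite(f"pics/{n}0.png",c["frame"][:,:,::-1]); np.savez(f"{n}0.npz",**c)
    print(n,c["intrinsics"],c["dist"],c["view"])
print(bot.tcp_to_tips)
E
```

```text
pics
{'time_s': 0.0, 'joint_pos': array([ 1.29259014e+00,  3.53672766e-01,  1.63415901e+00, -2.21472031e-05,
        1.15516566e+00, -2.40565069e-03]), 'joint_vel': array([-1.40718816e-03,  9.66443769e-04, -2.18786053e-06, -5.31082057e-04,
        2.82755940e-04,  1.51721564e-03]), 'joint_efforts': array([ 3.76942131e-03, -6.05241108e+01, -3.42081392e+01,  2.85758806e-04,
        9.13227821e-03,  4.52405388e-06]), 'position': array([0.17008257, 0.60093755, 0.24753563]), 'orientation': array([ 0.70088713, -0.09726066,  0.09713593, -0.69990156]), 'wrist_force': array([-0.35586874,  0.73697102,  0.35657404]), 'ft_torque': array([ 0.05270402, -0.0037604 , -0.01039643]), 'gripper_width': 0.08511662101482587}
top [[400.15558797   0.         311.73833242]
 [  0.         400.15558797 196.19323706]
 [  0.           0.           1.        ]] [-0.0746367  0.         0.         0.         0.       ] [[ 0.0053929  -0.99970037  0.02387654  0.0360742 ]
 [-0.99001331 -0.0087012  -0.14070515  0.52523674]
 [ 0.14087074 -0.02287928 -0.98976359  1.00113078]
 [ 0.          0.          0.          1.        ]]
side [[466.61314593   0.         315.918473  ]
 [  0.         466.61314593 201.0152051 ]
 [  0.           0.           1.        ]] [-0.1076882  0.         0.         0.         0.       ] [[ 0.76691144 -0.64174998  0.00195009 -0.36149983]
 [-0.45528549 -0.54621704 -0.70310886  0.31723683]
 [ 0.45228527  0.53833438 -0.71107955  0.88247231]
 [ 0.          0.          0.          1.        ]]
0.017
```

View pics/top0.png

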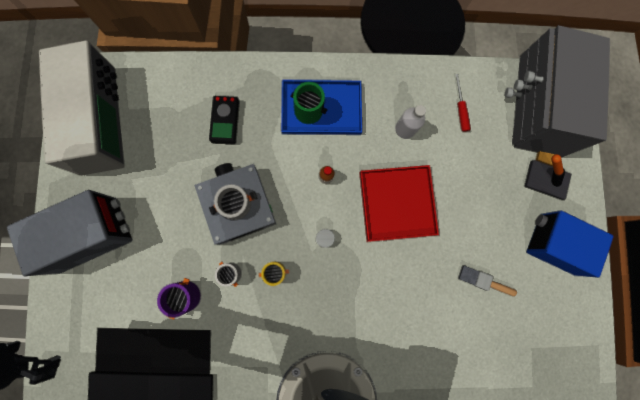

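View pics/side0.png

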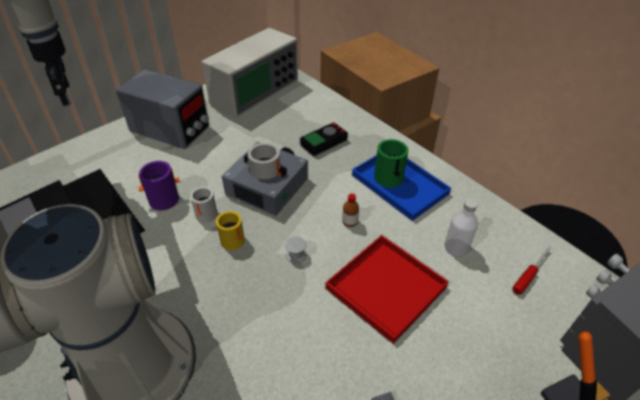

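The top view shows the white cartridge in the grey base at about (231,202), the red tray at (399,203), and the spare at (309,102). There is a small white look-alike at (228,274), with purple and yellow ones near it. I'll zoom in next.

```bash
cat > h.py <<'E'
import numpy as np,cv2
def load(n): return dict(np.load(n+".npz"))
def proj(c,P):
    P=np.atleast_2d(P).astype(float); V=c["view"]
    r,_=cv2.Rodrigues(V[:3,:3])
    return cv2.projectPoints(P,r,V[:3,3],c["intrinsics"],c["dist"])[0].reshape(-1,2)
def onz(c,uv,z):
    uv=np.atleast_2d(uv).astype(float).reshape(-1,1,2); V=c["view"]
    n=cv2.undistortPoints(uv,c["intrinsics"],c["dist"]).reshape(-1,2)
    d=np.c_[n,np.ones(len(n))]@V[:3,:3]; o=-V[:3,:3].T@V[:3,3]
    t=(z-o[2])/d[:,2]; return o+d*t[:,None]
E
python3 - <<'E'
import cv2
a=cv2.imread("pics/top0.png")[145:260,180:290]; cv2.imwrite("pics/topz.png",cv2.resize(a,None,fx=5,fy=5,interpolation=cv2.INTER_CUBIC))
a=cv2.imread("pics/side0.png")[130:220,210:320]; cv2.imwrite("pics/sidez.png",cv2.resize(a,None,fx=6,fy=6,interpolation=cv2.INTER_CUBIC))
from h import *
t=load("top0")
print(onz(t,[[231,201]],.115),onz(t,[[399,203]],.005))
print(onz(t,[[360,171],[431,166],[438,236],[368,241]],.025))
E
```

```text
[[0.50053885 0.23435578 0.115     ]] [[ 0.5130447  -0.19591766  0.005     ]]
[[ 0.59540762 -0.08844151  0.025     ]
 [ 0.61150954 -0.28100263  0.025     ]
 [ 0.42389609 -0.29292396  0.025     ]
 [ 0.41039139 -0.10725467  0.025     ]]
```

View pics/topz.png

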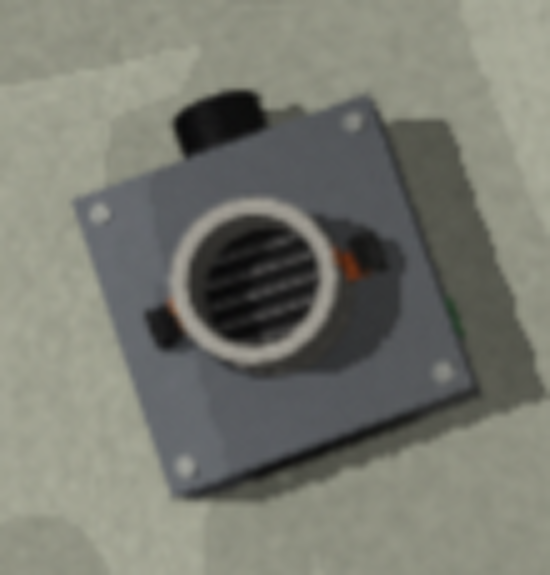

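View pics/sidez.png

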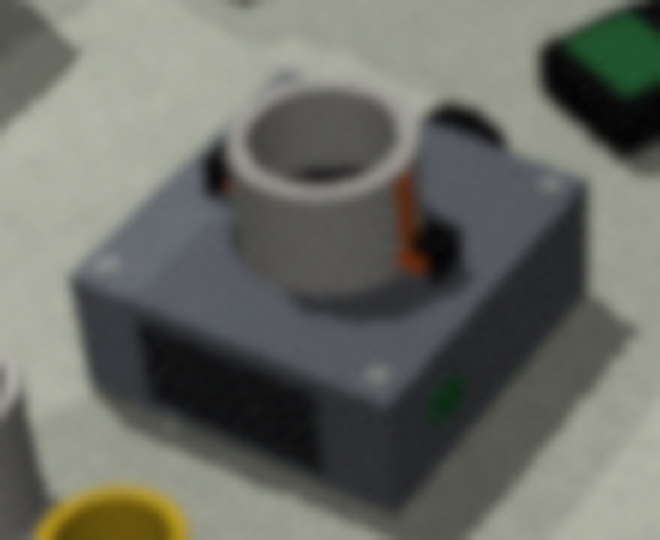

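```bash
cat > fit.py <<'E'
from h import *
from scipy.ndimage import map_coordinates,gaussian_filter
from scipy.optimize import minimize
def ring(c,x,y,z,ri,ro,d=.003,n=120):
    g=c["frame"].astype(float).mean(2)
    a=np.linspace(0,2*np.pi,n,endpoint=False)
    def s(r):
        P=np.c_[x+r*np.cos(a),y+r*np.sin(a),0*a+z]; uv=proj(c,P); return map_coordinates(g,[uv[:,1],uv[:,0]],order=1)
    m=(ri+ro)/2
    return np.mean(2*s(m)-s(ro+d)-s(ri-d))
def fit(c,x0,z,ri=.032,ro=.040):
    best=max(((ring(c,x0[0]+i*.002,x0[1]+j*.002,z,ri,ro),x0[0]+i*.002,x0[1]+j*.002) for i in range(-6,7) for j in range(-6,7)))
    r=minimize(lambda p:-ring(c,p[0],p[1],z,ri,ro),best[1:],method="Nelder-Mead",options=dict(initial_simplex=[[best[1],best[2]],[best[1]+.002,best[2]],[best[1],best[2]+.002]]))
    return r.x,-r.fun
E
python3 - <<'E'
from fit import *
t=load("top0"); s=load("side0")
print(fit(t,(.5,.234),.115),fit(s,(.5,.234),.115))
k=lambda q:(np.array(q)+.5)/5-.5+np.array([180,145])
c=onz(t,k([[75,198],[370,96],[478,390],[175,496]]),.065); print(c,c.mean(0),[np.linalg.norm(c[i]-c[i-1]) for i in range(4)])
u=c[0]+c[1]-c[2]-c[3]; print("base yaw x",np.arctan2(u[1],u[0])); u=c[0]-c[1]+c[3]-c[2]; print("y",np.arctan2(u[1],u[0])-np.pi/2)
k2=lambda q:(np.array(q)+.5)/6-.5+np.array([210,130])
lt=onz(t,k([[352,265],[172,310]]),.0695);print(lt)
c=onz(s,k2([[75,280],[388,405],[588,182]]),.065);print(c,(c[0]+c[2])/2)
b=np.array([[360,171],[431,166],[438,236],[368,241]]);b=onz(t,b,.025);print(b.mean(0))
E
```

```text
(array([0.50194006, 0.23662867]), np.float64(173.2854144378515)) (array([0.50012721, 0.23792122]), np.float64(69.45641976326937))
[[0.54900185 0.33724075 0.065     ]
 [0.60300036 0.18906147 0.065     ]
 [0.45357699 0.13129735 0.065     ]
 [0.39960382 0.28070824 0.065     ]] [0.50129576 0.23457695 0.065     ] [np.float64(0.1597363296627218), np.float64(0.1577115678570588), np.float64(0.1601999915313597), np.float64(0.1588606822879864)]
base yaw x 0.36532227411007034
y 0.3480498070782141
[[0.51538266 0.195207   0.0695    ]
 [0.49189531 0.28464098 0.0695    ]]
[[0.39773271 0.27948947 0.065     ]
 [0.45460056 0.13541004 0.065     ]
 [0.60238271 0.19050525 0.065     ]] [0.50005771 0.23499736 0.065     ]
[ 0.51030116 -0.1924057   0.025     ]
```

```bash
cat >> h.py <<'E'
from scipy.spatial.transform import Rotation as R
def ori(a):
    s,c=np.sin(a),np.cos(a)
    return R.from_matrix(np.array([[s,0,c],[-c,0,s],[0,-1,0]])).as_quat()
def yaw(q):
    z=R.from_quat(q).as_matrix()[:,2]; return np.arctan2(z[1],z[0])
E
python3 - <<'E'
from h import *
from workcell import *
o=get_obs(); print(yaw(o["orientation"]))
P=[.5007,.2362,.16]
for a in (.35,.35+np.pi):
  for d in(-.65,0,.65):
    print(a,d,kinematics.solve_ik(P,ori(a+d)))
    print("  tray",kinematics.solve_ik([.511,-.194,.16],ori(a+d)))
E
```

```text
1.2949463498112705
0.35 -0.65 [ 4.38075293e-01  3.45992033e-01  1.86651446e+00 -4.44089210e-16
  9.29086157e-01  7.38075293e-01]
  tray [-3.65583478e-01  3.36184481e-01  1.88149826e+00 -4.44089210e-16
  9.23909914e-01 -6.55834777e-02]
0.35 0 [0.43807529 0.34599203 1.86651446 0.         0.92908616 0.08807529]
  tray [-0.36558348  0.33618448  1.88149826  0.          0.92390991 -0.71558348]
0.35 0.65 [ 4.38075293e-01  3.45992033e-01  1.86651446e+00 -4.44089210e-16
  9.29086157e-01 -5.61924707e-01]
  tray [-3.65583478e-01  3.36184481e-01  1.88149826e+00 -4.44089210e-16
  9.23909914e-01 -1.36558348e+00]
3.491592653589793 -0.65 [ 0.43807529  0.34599203  1.86651446  0.          0.92908616 -2.40351736]
  tray None
3.491592653589793 0 None
  tray [-3.65583478e-01  3.36184481e-01  1.88149826e+00 -4.44089210e-16
  9.23909914e-01  2.42600918e+00]
3.491592653589793 0.65 [ 4.38075293e-01  3.45992033e-01  1.86651446e+00 -4.44089210e-16
  9.29086157e-01  2.57966795e+00]
  tray [-3.65583478e-01  3.36184481e-01  1.88149826e+00 -4.44089210e-16
  9.23909914e-01  1.77600918e+00]
```

```bash
python3 - <<'E'
from h import *
from workcell import *
bot.reach([.5007,.2362,.22],ori(.35))
bot.servo_line([.5007,.2362,.148],velocity=.1)
bot.dwell(.3)
o=get_obs(); print(o["time_s"],o["position"],yaw(o["orientation"]),o["wrist_force"],o["gripper_width"])
for n in("top","side"):
    c=vision.read_camera(n); np.savez(f"{n}1.npz",**c); f=c["frame"][:,:,::-1]
    u=proj(c,[[.5007,.2362,.115]])[0].astype(int); x0,y0=u-[60,55]
    cv2.imwrite(f"pics/{n}1z.png",cv2.resize(f[y0:y0+100,x0:x0+120],None,fx=6,fy=6,interpolation=cv2.INTER_CUBIC)); print(n,x0,y0)
E
```

```text
3.0583 [0.50093953 0.23628863 0.14846159] 0.35002313210020164 [ 0.37863175 -0.2088311  -0.65712435] 0.08574815757411668
top 170 145
side 203 97
```

View pics/top1z.png

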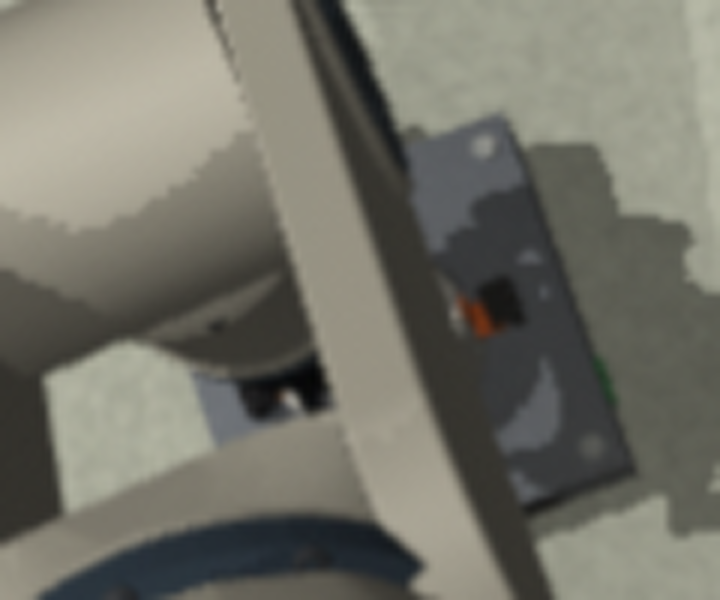

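View pics/side1z.png

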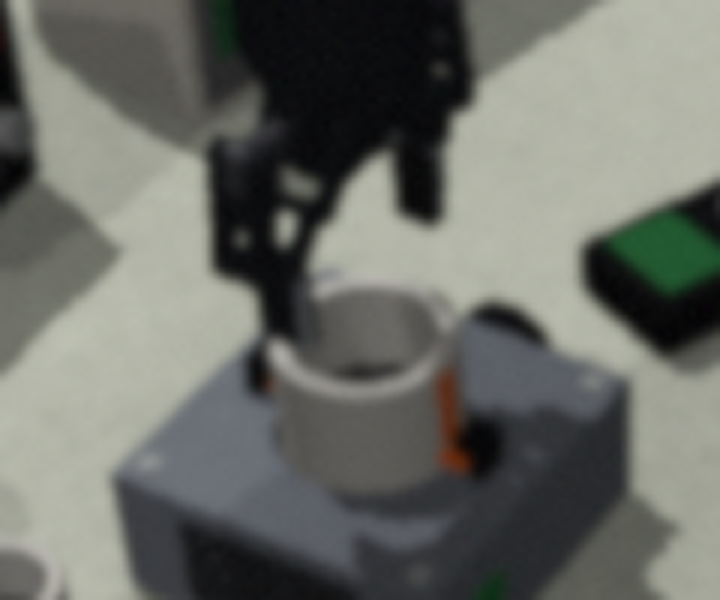

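```bash
cat > ov.py <<'E'
from h import *
import sys
def overlay(src,out,tcp,a,ztips,cen,x0,y0,w=120,h=100,k=6):
    c=load(src); f=c["frame"][y0:y0+h,x0:x0+w,::-1]; im=cv2.resize(f,None,fx=k,fy=k,interpolation=cv2.INTER_CUBIC)
    im=np.clip(im.astype(float)*1.6+15,0,255).astype(np.uint8)
    d=np.array([np.cos(a),np.sin(a),0]); e=np.array([-d[1],d[0],0])
    def poly(P,col):
        q=((proj(c,P)-[x0,y0]+.5)*k-.5).round().astype(int); cv2.polylines(im,[q],True,col,1)
    for zt,col in ztips:
        for s in(-1,1):
            poly([np.r_[tcp[:2],zt]+s*r*d+w_*.011*e for r,w_ in((.0425,-1),(.0425,1),(.057,1),(.057,-1))],col)
    t=np.linspace(0,2*np.pi,60)
    poly(np.c_[cen[0]+.04*np.cos(t),cen[1]+.04*np.sin(t),0*t+.115],(255,255,0))
    cv2.imwrite(out,im)
if __name__=="__main__":
    overlay("side1","pics/ov1.png",[.50094,.23629],.35,[(.1315,(0,0,255)),(.1445,(0,255,0))],[.5001,.2379],203,97)
E
python3 ov.py
```

```text
(no output)
```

View pics/ov1.png

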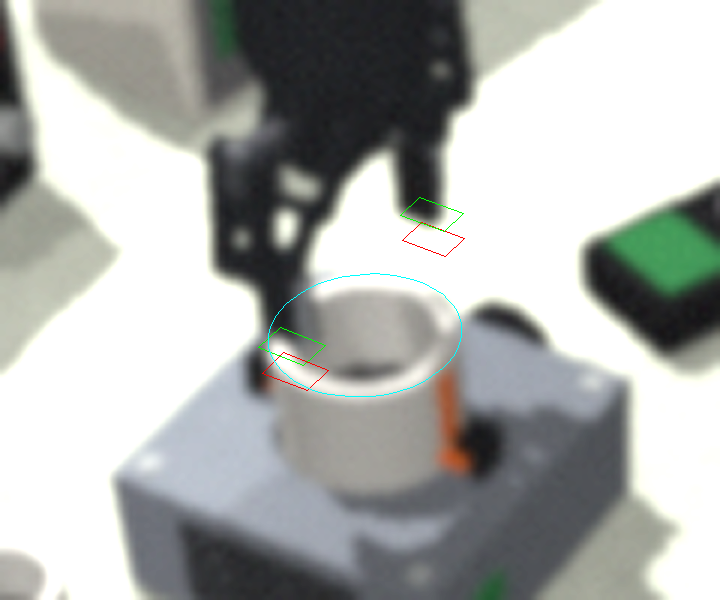

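```bash
python3 - <<'E'
from h import *
from workcell import *
P=np.array([.5007,.2362]); 
o=get_obs(); f0=o["wrist_force"]
bot.servo_line([*P,.124],velocity=.06)
for z in np.arange(.121,.0939,-.003):
    bot.servo_line([*P,z],velocity=.03)
    o=get_obs(); f=o["wrist_force"]; print(round(z,3),o["position"].round(4),f.round(2),o["ft_torque"].round(2))
    if np.linalg.norm(f-f0)>6: print("contact"); break
print(o["time_s"])
for n in("top","side"):
    c=vision.read_camera(n); np.savez(f"{n}2.npz",**c)
c=load("side2"); cv2.imwrite("pics/side2z.png",cv2.resize(c["frame"][97:197,203:323,::-1],None,fx=6,fy=6,interpolation=cv2.INTER_CUBIC))
E
```

```text
0.121 [0.5007 0.2362 0.121 ] [ 0.47 -0.2   0.86] [ 0.   -0.04  0.01]
0.118 [0.5006 0.2361 0.1179] [-0.08  0.91 -0.25] [-0.02  0.02  0.04]
0.115 [0.5006 0.2361 0.1148] [ 0.09 -0.38 -0.79] [-0.04  0.03 -0.03]
0.112 [0.5006 0.2361 0.1118] [-0.94  0.23 -0.06] [-0.03  0.04  0.01]
0.109 [0.5006 0.2361 0.1088] [-0.52 -0.47  0.55] [-0.03  0.05 -0.03]
0.106 [0.5006 0.2361 0.1058] [ 0.38  0.45 -0.37] [-0.03  0.06 -0.  ]
0.103 [0.5005 0.2361 0.1028] [ 1.11  0.86 -0.76] [-0.04 -0.03  0.06]
0.1 [0.5006 0.2361 0.0998] [0.22 0.8  0.91] [ 0.03 -0.    0.01]
0.097 [0.5005 0.2361 0.0968] [0.35 0.68 0.45] [-0.04  0.   -0.02]
0.094 [0.5006 0.2361 0.0938] [-0.15  0.28 -0.82] [0.02 0.06 0.03]
6.2083
```

View pics/side2z.png

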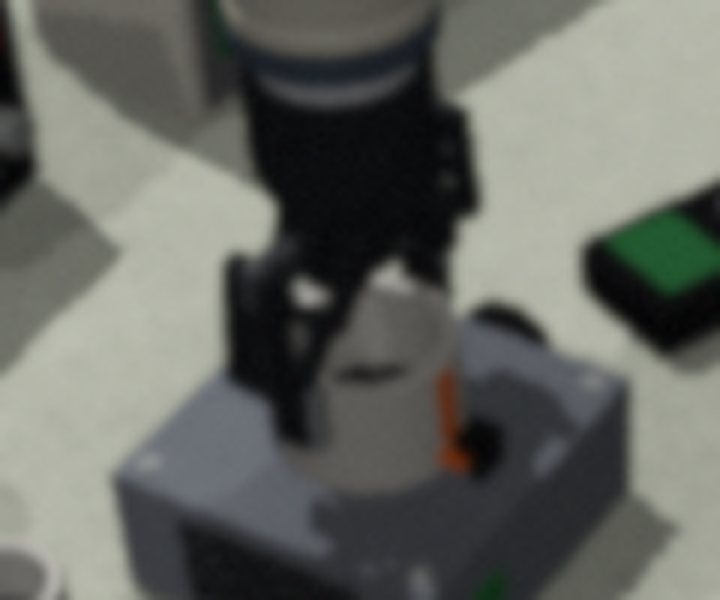

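The left finger, at about (295,400), is outside the wall and the right finger is behind it. There was no contact on the way down. I'll grip now.

```bash
python3 - <<'E'
from h import *
from workcell import *
def st(m):
    o=get_obs(); print(m,round(o["time_s"],2),o["position"].round(4),round(yaw(o["orientation"]),3),o["wrist_force"].round(1),o["ft_torque"].round(2),round(o["gripper_width"],4)); return o
hand.move_gripper(.07,strength=30); st("grip30")
hand.move_gripper(.07,strength=75); o=st("grip75")
p=o["position"]
for d in(.1,.2):
    bot.servo_line(p,ori(.35+d)); o=st(d)
E
```

```text
grip30 6.53 [0.5018 0.2367 0.0947] 0.35 [2.6 0.6 4.8] [-0.   -0.26  0.03] 0.0795
grip75 6.74 [0.5018 0.2367 0.0951] 0.35 [1.7 0.4 9.1] [-0.15  0.19  0.04] 0.0788
0.1 6.99 [0.5019 0.2367 0.0952] 0.448 [-0.2  1.1  3.6] [ 0.07 -0.09  0.31] 0.0786
0.2 7.24 [0.5016 0.2365 0.0951] 0.546 [0.7 0.1 5.5] [-0.17  0.23  0.4 ] 0.0786
```

```bash
python3 - <<'E'
from h import *
from workcell import *
def st(m):
    o=get_obs(); print(m,round(o["time_s"],2),o["position"].round(4),round(yaw(o["orientation"]),3),o["wrist_force"].round(1),o["ft_torque"].round(2),round(o["gripper_width"],4)); return o
p=get_obs()["position"]
for d in(.4,.6,.7):
    bot.servo_line(p,ori(.35+d)); o=st(d)
for n in("top","side"):
    c=vision.read_camera(n); np.savez(f"{n}3.npz",**c)
c=load("side3"); cv2.imwrite("pics/side3z.png",cv2.resize(c["frame"][97:197,203:323,::-1],None,fx=6,fy=6,interpolation=cv2.INTER_CUBIC))
c=load("top3"); cv2.imwrite("pics/top3z.png",cv2.resize(c["frame"][145:245,170:290,::-1],None,fx=6,fy=6,interpolation=cv2.INTER_CUBIC))
E
```

```text
0.4 7.59 [0.5016 0.2364 0.0951] 0.746 [-0.6 -0.5  4.8] [-0.22  0.23  0.34] 0.0783
0.6 7.94 [0.5016 0.2364 0.0951] 0.947 [0.1 0.7 3.7] [-0.22  0.23  0.35] 0.0788
0.7 8.19 [0.5016 0.2364 0.0951] 1.047 [-1.2 -0.6  4.2] [-0.22  0.23  0.37] 0.0789
```

View pics/side3z.png

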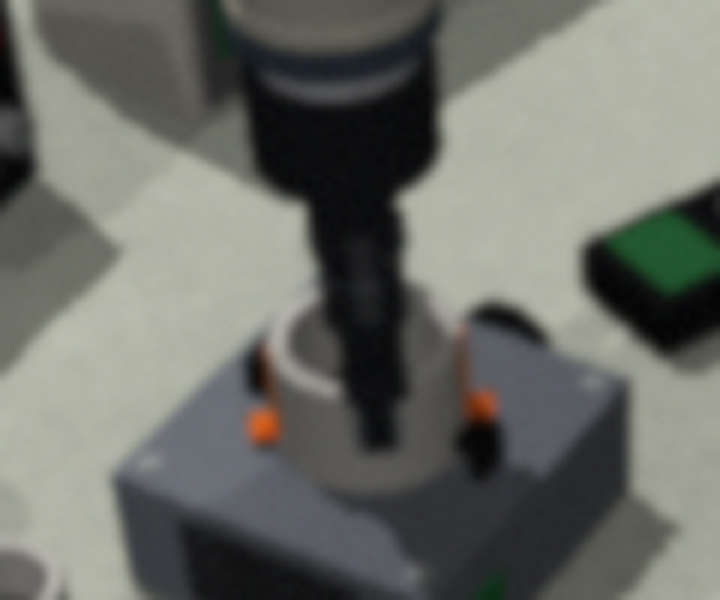

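View pics/top3z.png

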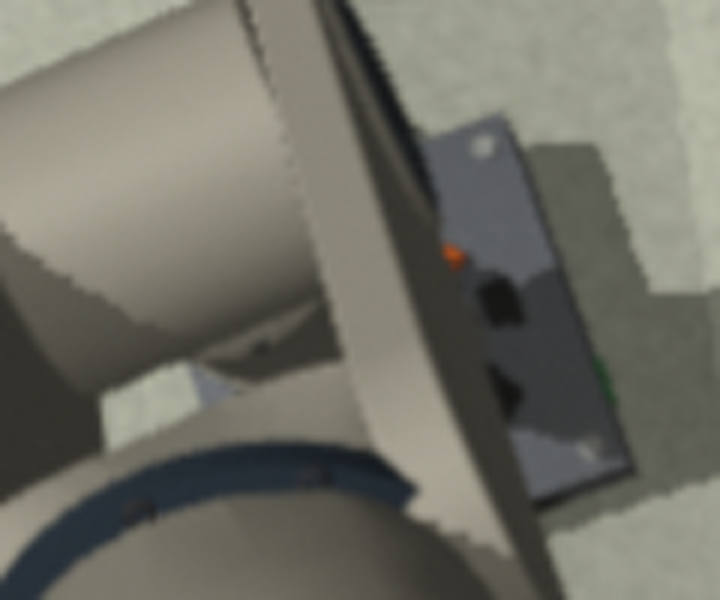

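Both lugs, at side-view pixels (263,427) and (483,405), are clear of the clips. I'll pull straight up.

```bash
python3 - <<'E'
from h import *
from workcell import *
def st(m):
    o=get_obs(); print(m,round(o["time_s"],2),o["position"].round(4),round(yaw(o["orientation"]),3),o["wrist_force"].round(1),o["ft_torque"].round(2),round(o["gripper_width"],4)); return o
p=get_obs()["position"]
for z in(.10,.11,.125,.15):
    bot.servo_line([p[0],p[1],z],velocity=.05); st(z)
bot.servo_line([p[0],p[1],.26],velocity=.12); st("up")
for n in("top","side"):
    c=vision.read_camera(n); np.savez(f"{n}4.npz",**c); cv2.imwrite(f"pics/{n}4.png",c["frame"][:,:,::-1])
E
```

```text
0.1 8.54 [0.5012 0.2362 0.0997] 1.049 [-0.5 -0.4 -5.1] [-0.04  0.03 -0.19] 0.0784
0.11 8.89 [0.5016 0.2364 0.1106] 1.05 [-1.4 -1.6 -0.1] [-0.31  0.35 -0.04] 0.0784
0.125 9.34 [0.5023 0.2367 0.1259] 1.05 [-0.8 -0.5 -2.8] [ 0.   -0.01 -0.04] 0.0784
0.15 9.99 [0.5017 0.2364 0.1501] 1.05 [ 0.1 -0.7 -3.9] [0.01 0.07 0.  ] 0.0787
up 11.06 [0.5012 0.2362 0.2591] 1.05 [-0.2  0.9 -3.2] [-0.07  0.    0.02] 0.0784
```

View pics/side4.png

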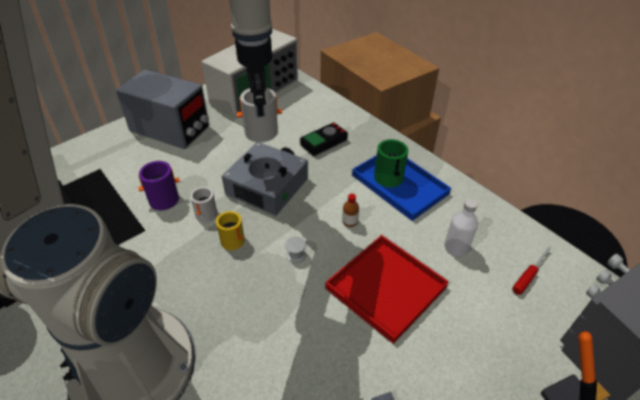

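```bash
python3 - <<'E'
from h import *
from workcell import *
def st(m):
    o=get_obs(); print(m,round(o["time_s"],2),o["position"].round(4),round(yaw(o["orientation"]),3),o["wrist_force"].round(1),o["ft_torque"].round(2),round(o["gripper_width"],4)); return o
s=load("side0"); b=onz(s,[[382,238],[447,286],[392,338],[327,286]],.025); print(b.round(3),b.mean(0))
T=[.511,-.194]
bot.servo_line([*T,.26],velocity=.2); st("over")
bot.servo_line([*T,.11],velocity=.12); st("low")
bot.dwell(.3); o=st("low")
for n in("top","side"):
    c=vision.read_camera(n); np.savez(f"{n}5.npz",**c); cv2.imwrite(f"pics/{n}5.png",c["frame"][:,:,::-1])
E
```

```text
[[ 0.588 -0.099  0.025]
 [ 0.599 -0.283  0.025]
 [ 0.421 -0.291  0.025]
 [ 0.404 -0.117  0.025]] [ 0.50309998 -0.19752212  0.025     ]
over 13.46 [ 0.511  -0.1934  0.26  ] 1.051 [ 0.2 -0.8 -2.9] [0.03 0.02 0.  ] 0.0786
low 14.86 [ 0.5115 -0.1942  0.1107] 1.05 [ 0.4  0.2 -2.2] [-0.05  0.02 -0.01] 0.0784
low 15.16 [ 0.5111 -0.1941  0.1103] 1.05 [-0.4 -0.3 -3.5] [ 0.04 -0.01 -0.01] 0.0785
```

View pics/side5.png

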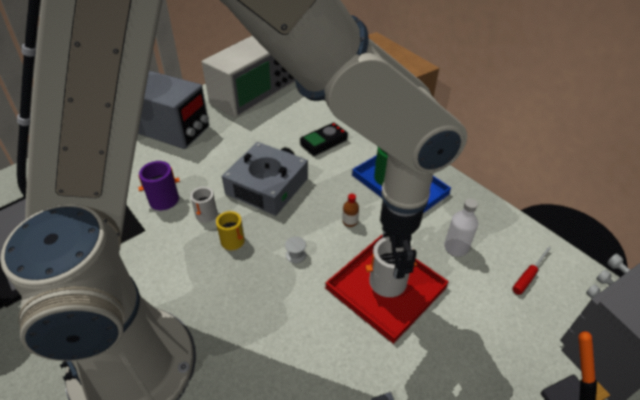

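The cartridge hangs upright over the tray, with its rim at about (388,250) and well inside the walls. I'll lower it slowly and stop on contact.

```bash
python3 - <<'E'
from h import *
from workcell import *
def st(m):
    o=get_obs(); print(m,round(o["time_s"],2),o["position"].round(4),round(yaw(o["orientation"]),3),o["wrist_force"].round(1),o["ft_torque"].round(2),round(o["gripper_width"],4)); return o
T=[.511,-.194]
bot.servo_line([*T,.094],velocity=.06); st("a")
z=.094
while z>.070:
    z-=.001; bot.servo_line([*T,z],velocity=.02)
    f=np.mean([ (bot.dwell(.02),get_obs()["wrist_force"][2])[1] for _ in range(3)]); print(round(z,4),round(f,2))
    if f>1.5: break
st("contact")
E
```

```text
a 15.68 [ 0.5105 -0.1938  0.0933] 1.05 [ 0.1  0.4 -3.8] [ 0.02 -0.01  0.05] 0.0785
0.093 -2.67
0.092 -2.74
0.091 -2.6
0.09 -2.48
0.089 -3.22
0.088 -2.57
0.087 -2.59
0.086 -2.87
0.085 0.14
0.084 12.77
contact 18.68 [ 0.5113 -0.1941  0.0851] 1.05 [-4.1  1.6 12.7] [ 0.02  0.76 -0.01] 0.0788
```

```bash
python3 - <<'E'
from h import *
from workcell import *
def st(m):
    o=get_obs(); print(m,round(o["time_s"],2),o["position"].round(4),round(yaw(o["orientation"]),3),o["wrist_force"].round(1),o["ft_torque"].round(2),round(o["gripper_width"],4)); return o
T=[.511,-.194]
bot.servo_line([*T,.0848],velocity=.02); st("relax")
hand.move_gripper(.085,strength=20); st("open")
bot.dwell(.3); o=st("open")
for n in("top","side"):
    c=vision.read_camera(n); np.savez(f"{n}6.npz",**c)
x0,y0=330,200
c=load("side6"); cv2.imwrite("pics/side6z.png",cv2.resize(c["frame"][y0:y0+120,x0:x0+120,::-1],None,fx=5,fy=5,interpolation=cv2.INTER_CUBIC))
E
```

```text
relax 18.93 [ 0.5112 -0.194   0.0851] 1.05 [-1.6  1.5  6.1] [-0.04  0.36 -0.02] 0.0784
open 19.17 [ 0.511  -0.194   0.0846] 1.05 [ 0.4  0.1 -0. ] [-0.03  0.    0.03] 0.0851
open 19.47 [ 0.511  -0.194   0.0847] 1.05 [ 0.4 -0.5 -0.5] [ 0.   -0.03  0.01] 0.0851
```

View pics/side6z.png

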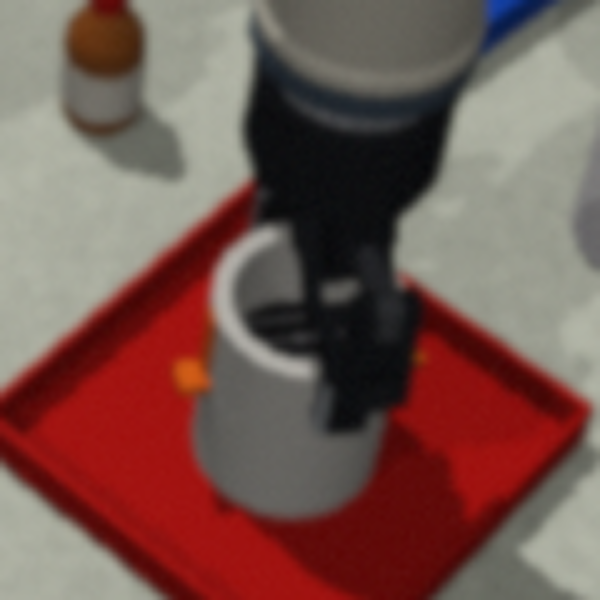

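The cartridge stands upright on the tray floor and the wrist load is back to zero. I'll retreat slowly while watching the force.

```bash
python3 - <<'E'
from h import *
from workcell import *
def st(m):
    o=get_obs(); print(m,round(o["time_s"],2),o["position"].round(4),o["wrist_force"].round(1),o["ft_torque"].round(2)); return o
T=[.511,-.194]
for z in(.09,.10,.11,.125):
    bot.servo_line([*T,z],velocity=.03); o=st(z)
    if np.linalg.norm(o["wrist_force"])>4: print("drag"); break
else:
    bot.servo_line([*T,.27],velocity=.15)
    bot.goto_joints([1.293,.353,1.633,0,1.155,0]) ; st("away")
    for n in("top","side"):
        c=vision.read_camera(n); np.savez(f"{n}7.npz",**c); cv2.imwrite(f"pics/{n}7.png",c["frame"][:,:,::-1])
E
```

```text
0.09 19.89 [ 0.5112 -0.1941  0.0904] [0.3 0.3 0.1] [-0.06  0.04 -0.  ]
0.1 20.38 [ 0.5111 -0.194   0.1002] [ 0.9 -0.1 -0.2] [ 0.01 -0.01  0.02]
0.11 20.86 [ 0.5112 -0.1941  0.1103] [-0.8  0.5 -0.5] [-0.06 -0.03 -0.02]
0.125 21.51 [ 0.511  -0.194   0.1251] [ 0.2  0.1 -0.3] [ 0.   -0.05 -0.05]
away 25.66 [0.1708 0.6015 0.2485] [0.2 0.3 0.4] [0.06 0.02 0.01]
```

View pics/side7.png

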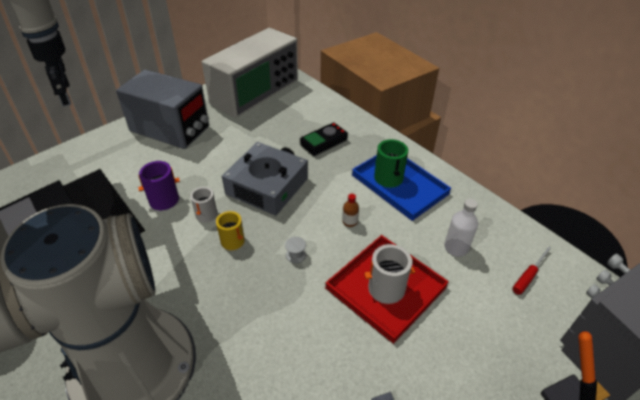

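View pics/top7.png

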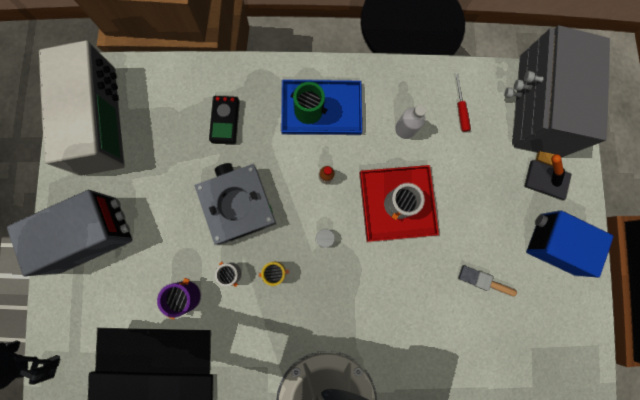

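The cartridge stands upright in the red tray, with its rim at top-view pixel (408,199). The base is empty, everything else is where it was in the first picture, and the arm is clear.

```bash
python3 - <<'E'
from fit import *
for n in("top7","side7"): print(fit(load(n),(.511,-.194),.105))
a=load("top0")["frame"].astype(int);b=load("top7")["frame"].astype(int);m=(abs(a-b).max(2)>40);n,l,s,c=cv2.connectedComponentsWithStats(m.astype(np.uint8));print(s[s[:,4]>8])
from workcell import hand_in
hand_in()
E
```

```text
(array([ 0.51149903, -0.19364954]), np.float64(190.94328081908424))
(array([ 0.50861368, -0.19260649]), np.float64(145.06534242452415))
[[     0      0    640    400 254074]
 [   384    182     48     39   1365]
 [   214    185     40     34    470]
 [   230    201     13      6     37]]
the job is handed in; nothing more can be done
```

The white cartridge is out of the filter base and standing upright and released on the red tray floor. I handed the job in at about 26 s on the robot's clock.

- **Grasp and twist:** I gripped the rim across its full diameter with 75 N and turned it 0.70 rad. It resisted with about 0.4 N m, and the side picture showed both lugs clear of the clips before I pulled.
- **Pull and placing:** I lifted it straight up and lowered it in 1 mm steps until it touched the floor, at the expected height. The last step pressed it down with about 13 N, and I eased that to 6 N before opening the gripper.
- **Release:** With the gripper open, and again during the retreat, the wrist force showed nothing above noise, so the fingers did not drag the cartridge.

**Last checks:**
- **Cartridge position:** The two cameras put the cartridge centre at (0.511, -0.194) and (0.509, -0.193). That is about 3 mm apart, slightly more than the stated 2 mm calibration, and well inside the tray.
- **Tray centre:** The two cameras disagreed by about 7 mm in x on my hand-picked tray corners. I used the top view, and the walls leave about 50 mm on each side.
- **Other objects:** Comparing the top pictures from before and after, only the areas at the base and in the tray changed. The spare, meter, bottles, spool and look-alikes did not move.

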